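# Uncap the tested outlet of the pressure-test stand

### The job

The pressure test on the stand is over. Slide the hold-down off the capped outlet it guards, along its rail, all the way to the stop at the end farther from the gauge, and leave it there. Then unscrew that outlet's cap: one outlet of the stand has a right-hand and the other a left-hand thread, nobody marked which, so try it both ways and do not force it. Lift the cap off and finish while still holding it, level and a good hand's breadth (10 cm) above its outlet, so that its seal can be looked at; leave the other cap and everything else on the bench as they are.

Things in the scene. Friction and masses are not known exactly. Their poses are not given: they have to be found in the camera images.
- stand: Fixed test stand: dark foot plate 170 x 450 x 10 mm with an grey manifold, two capped outlets 140 mm apart, a gauge and, behind them (+x), a rail. Origin on the bench right under the outlet that the hold-down guards; y runs along the rail away from the gauge, z up. Here the other outlet is at y = -140 mm, the gauge at y = -205 (118 mm high), the rail at x = +85 (end stops 46 mm high).
- outlet (a point): Centre of the top of the guarded outlet's vertical neck, 74 mm above the bench, axes as the stand. Steep three-start thread. Turned the tightening way the cap stops within a few degrees; turned the loosening way it goes easily and climbs 0.11 mm per degree; from 50 degrees to about 78, where it stops again, it lifts straight off: 65 is a good turn. Before 50 it cannot be pulled off.
- hold_down (a joint): Slide of the hold-down along the rail, m: 0 with its pad right above the guarded outlet, growing along the stand's +y, +0.15 against the stop away from the gauge (-0.14: the other stop, above the other outlet). Starts within 0.015 of 0, has about 2 N of friction, stays where it is left.
- hold_down_knob (a point): Grip point, 180 mm above the bench, on the hold-down's upright round black hand knob (25 to 27 mm across, vertical axis, from 146 to 196 mm above the bench). It stands on the hold-down's arm, 40 mm to the stand's +x of the line of outlets. The arm is 36 mm wide, from 128 to 146 mm above the bench, with a pad 12 mm above the cap's wing: no room to grip the cap until it is slid away.
- cap: The cap to take off, on the guarded outlet: brass, loose, 0.21 to 0.42 kg, ribbed round skirt 58 mm across, 32 mm high, with an upright wing on top. Origin: centre of its lower rim, 48 mm above the bench when screwed down; x along the wing, y across it, z up. Screwed down, its axes are the stand's. Its thread may be right-hand (loosens anticlockwise from above) or left-hand (clockwise), at random.
- cap_wing (a point): Middle of the cap's wing, where it is gripped and turned, 44 mm above the cap's origin: a bar 46 mm long (along the cap's x), 14 mm thick (along y), rising 24 mm above the flat top of the skirt, from 32 to 56 mm above the cap's origin (80 to 104 mm above the bench when screwed down). A gripper turned 0.3 rad against the stop feels 3 to 5 N m; 0.5 rad and more is forcing it.
- cap_2: The like cap on the other outlet, 140 mm nearer the gauge, with the opposite thread: to be left screwed down. Origin and axes as for the first cap.
- tape_measure: Bystander: yellow tape measure, 68 x 72 x 34 mm, on the bench before the stand. Origin at its underside.
- nipple_a: Bystander: steel pipe nipple, 27 x 70 x 27 mm, lying on the bench. Origin at its underside.
- screwdriver_a: Bystander: screwdriver with red handle, 31 x 237 x 35 mm, on the bench before the stand. Origin at its underside.
- marker: Bystander: black marker pen with a red cap, 18 x 136 x 19 mm, on the bench before the stand. Origin at its underside.
Mind the look-alikes: they are no part of the job. Leave any turquoise look-alike of the cap alone. What is shaped like the cap_2 but orange or purple is not meant.

How it is judged (in metres and radians):
On the way, in this order (a step that is already met when the one before it is completed fails the run):
1. the hold-down stands at the stop away from the gauge, the cap still on its outlet (value of joint hold_down above 0.145 m and z of cap in the frame of outlet below -0.015 m), for 0.2 s.
2. the cap is off its outlet, lifted in the gripper (z of cap in the frame of outlet above 0.02 m and contact force between cap and the fingers above 2 N), for 0.2 s.
At the end, for the whole second after the job is handed in: The hold-down is within 7 mm of its stop away from the gauge. The fingers alone hold the cap at rest, its rim 60 to 160 mm above the neck, within 60 mm of its axis and 0.3 rad of level. The other cap is still on; bystanders moved under 2 cm (value of joint hold_down above 0.143 m and z of cap in the frame of outlet between 0.06 and 0.16 m and horizontal distance between cap and outlet below 0.06 m and angle between cap's own z axis and vertical below 0.3 rad and linear speed of cap below 0.05 m/s and contact force between cap and the fingers above 2 N and contact force between cap and stand below 0.1 N and distance between cap_2 and outlet below 0.16 m); the arm keeps its last pose, push and grip.
It fails at once if the cap is forced: the fingers press on it with over 600 N in all (contact force between cap and the fingers above 600 N).
It fails at once if the other cap is turned or lifted (distance of cap_2 from where it was at the start of the episode above 0.006 m or angle between the x axis of cap_2 and the x axis of stand, either way round above 0.25 rad).
It fails at once if a bystander on the bench is moved more than 2 cm (distance of any of tape_measure, nipple_a, screwdriver_a, marker from where it was at the start of the episode above 0.02 m).
It also fails if it takes over 53 s, if anything falls off the work surface, if the arm or the gripper's body presses on something with over 40 N, if the wrist force passes 120 N, or if a joint passes its speed limit or range.

### The arm

A 6-joint arm with a two-finger parallel gripper is mounted at the origin on a cart in front of the work surface, level with it; the furniture and walls round the work are solid. World frame = base frame: x ahead of the robot, y to its left, z up, the work surface at z = 0. Lengths are in mm, angles in degrees, forces in N, time in s.
With the tool pointing down it reaches from about 350 to 875 mm from the base axis. Payload 4.2 kg.
Tool frame: the origin (TCP) lies midway between the tips of the shut fingers; the grasp point (between the pads) lies 19 mm behind it (manip.grasp_offset is the distance from the TCP to the grasp point, in mm); y points along the fingers, x is the direction in which the jaws open and shut, and the axes are right-handed (so a half turn about y gives the same grasp; the last joint's range is limited). The gripper opens to 87 mm and grips with 3 to 60 N. Pads are 19 mm wide; open, the fingers measure 117 mm over their backs; the gripper's body (75 mm by 190 mm) begins 51 mm behind the grasp point.
Start: joints at [-59.209, 22.042, 0.453, 0, -68.411, -14.817], TCP at [172.018, -600.84, 222.55] pointing down, gripper open.
Joint ranges: [-179.83, 179.83], [-69.29, 118.12], [-61.27, 80.66], [-181.25, 117.63], [-171.15, -9.14], [-177.46, 177.46]. Speed limits (degrees/s): [159.86, 159.86, 180, 180, 180, 180].

### API

Orientations are given as [roll, pitch, yaw] about the fixed x, y, z axes, in that order (R = Rz(yaw) Ry(pitch) Rx(roll)).
In Python, from station import manip gives the robot as it stands.
- The arm moves only by the tool send_rows, never from a script. Its argument "deltas" is text: rows parted by semicolons, each of 7 numbers parted by spaces: the turn, a rotation vector about the tool's x, y, z in rad, then the shift along the tool's x, y, z in mm, then the closure, from -1 (fully open) to 1 (shut). A call has 1 to 5 rows; each row is the pose to reach, as a shift and turn from the pose commanded when the call began, along the tool's axes at that moment; what a row does not reach only later rows make up. A row lasts 1/8 s, in which the tool goes at most 62.5 mm and 10.7 degrees, less where a joint would pass 70% of its speed; a pose out of reach is approached as far as the arm can. A call with a gripper value outside its range is refused whole. The fingers move at their own pace and stop on an object; the grip force is fixed at half the most. Time passes only in rows, so rows that repeat a pose let the fingers close. It gives the time, the measured TCP pose, the force and the opening at its end, in the units of the state.
- manip.read_state(): the state, without advancing time (a new reading comes with each control period).
- manip.grab_frame(name): name is "scene" or "top"; returns a dict with "img" (400x640x3 uint8, red, green, blue), "z_map" (400x640 float32, mm along the optical axis (not along the pixel's ray), 0 where there is no reading), "intrinsics" (3x3 intrinsics, pixels), "view" (4x4, takes a point from world to camera coordinates). Camera axes: x right, y down, z forward; pixel columns grow to the right and rows downward; lengths in mm; the calibration is good to about 2 mm. A picture is of the moment at which its call begins.
- manip.job_done(): hands the job in, once; it reports no verdict.
Trained networks look in a picture, given as the dict that the camera call returned (one of the last four; its "shot" number tells which), for a name from the list of things; names that differ only in an ending like _2 or _b are one class to them, and where a whole thing is asked for, a point or a joint stands for the part that bears it (a point fixed in the world has none). Each returns a list of dicts, best first, with "conf" (0 to 1); they miss things now and then, are a little off and sometimes report something else, mostly with a low value. They report only what shows in the picture. A call takes as long as a camera call. They do not tell look-alikes from the thing itself.
- manip.regions_of(picture, thing): "mask" (400x640 bool, what is visible of it) and "extent" ([left, top, right, bottom] in pixels, round what is visible of it).
The state is a dict: "t": time; "joint_pos": joint angles; "qvel": joint speeds; "joint_torque": joint torques, N m; "tool_pos": TCP position; "tcp_rot": TCP orientation; "ft_force": force on the tool from outside, world axes, zero at the start; "moment": the same for the moment, N m; "grip_width": finger opening in mm.
Only numpy, scipy, OpenCV 4.12 (cv2) and the standard library are available. Lean on these libraries where they do the work, as an engineer would, in place of code of your own. Each camera call takes 0.05 s, during which the arm holds its last target.

## Working session

There is one attempt and no reset: what is moved stays moved. The work goes in short steps, Python scripts to look and compute and a tool call to move; the robot and the scene stay as the last step left them, time stands still between calls to the robot, and variables do not carry over. Pictures are saved under pics/ and viewed, and the job is handed in when it is done.

Besides the shell and the picture viewer there is one more tool, called after "Request:" by a JSON object that holds its "op" and its "data", one argument or row to a line. send_rows: Moves the arm, as the interface text tells. Its arguments: {"type":"object","properties":{"deltas":{"type":"string"}},"required":["deltas"]}

```bash
ls; mkdir -p pics; cat > h.py <<'E'
import numpy as np,cv2
from station import manip
def save(f,n): cv2.imwrite('pics/'+n+'.png',cv2.cvtColor(f['img'],cv2.COLOR_RGB2BGR))
def cloud(f):
    z=f['z_map'].astype(float);K=np.array(f['intrinsics']);V=np.array(f['view'])
    v,u=np.mgrid[0:400,0:640]
    P=np.stack([(u-K[0,2])*z/K[0,0],(v-K[1,2])*z/K[1,1],z],-1)
    W=(P-V[:3,3])@V[:3,:3]
    W[z<=0]=np.nan
    return W
def proj(f,p):
    K=np.array(f['intrinsics']);V=np.array(f['view'])
    c=V[:3,:3]@np.array(p)+V[:3,3]; q=K@c; return q[:2]/q[2]
E
python3 - <<'E'
from h import *
print(manip.read_state())
for n in ['scene','top']:
    f=manip.grab_frame(n); save(f,n+'0'); W=cloud(f)
    for t in ['cap','hold_down_knob','stand','tape_measure','nipple_a','screwdriver_a','marker']:
        for r in manip.regions_of(f,t)[:4]:
            m=r['mask']; print(n,t,round(r['conf'],2),r['extent'],np.nanmedian(W[m],0).round(),np.nanmax(W[m][:,2]).round())
E
```

```text
pics
{'t': 0.0, 'joint_pos': array([-5.92094796e+01,  2.20911982e+01,  3.80709227e-01, -2.98245856e-02,
       -6.84118716e+01, -1.48179993e+01]), 'qvel': array([ 0.08982738,  0.05120189,  0.0906073 ,  0.02026047,  0.01902175,
       -0.0686407 ]), 'joint_torque': array([ 7.79965319e-06, -3.90665638e+01,  1.87409073e+01,  4.21995431e+00,
        1.10714315e-02, -1.93946189e-04]), 'tool_pos': array([ 171.85742096, -600.28206147,  221.45919399]), 'tcp_rot': array([-89.99549313,  -0.12538041, 105.96151323]), 'ft_force': array([ 0.56143535, -0.28089765, -0.94449634]), 'moment': array([0.00725618, 0.00871781, 0.01483987]), 'grip_width': 87.43163596517442}
scene cap 0.74 [380.5, 220.4, 390.4, 236.5] [ 330. -179.   31.] 59.0
scene cap 0.63 [360.3, 153.1, 374.1, 170.0] [ 622. -378.   29.] 58.0
scene cap 0.62 [336.1, 167.2, 351.7, 188.4] [ 578. -202.   77.] 106.0
scene cap 0.58 [221.1, 235.4, 232.2, 252.9] [620. 290.  30.] 60.0
scene hold_down_knob 0.67 [286.0, 166.9, 323.7, 205.9] [638. -44. 112.] 196.0
scene stand 0.66 [256.4, 157.5, 369.0, 248.2] [588. -32.  20.] 196.0
scene tape_measure 0
[... 497 characters left out ...]
ap 0.9 [196.1, 139.6, 220.1, 161.8] [626. 281.  33.] 61.0
top cap 0.88 [365.3, 248.4, 389.0, 265.5] [ 334. -192.   34.] 62.0
top cap 0.84 [372.5, 155.9, 390.9, 175.1] [ 584. -205.   81.] 110.0
top hold_down_knob 0.96 [308.2, 121.5, 340.4, 167.2] [627. -49. 146.] 198.0
top hold_down_knob 0.29 [252.1, 125.5, 418.6, 202.3] [599. -58.  14.] 198.0
top stand 0.84 [251.5, 121.2, 415.6, 201.2] [598. -58.  15.] 198.0
top tape_measure 0.69 [399.8, 190.3, 427.3, 215.4] [ 482. -299.   34.] 42.0
top nipple_a 0.53 [228.2, 189.8, 259.3, 200.3] [500. 176.  26.] 33.0
top screwdriver_a 0.75 [252.4, 202.1, 334.7, 221.5] [455. 102.  29.] 39.0
top marker 0.67 [338.4, 198.7, 391.9, 208.5] [ 489. -158.   17.] 23.0
```

```bash
python3 - <<'E'
from h import *
a=cv2.imread('pics/scene0.png')[120:300,190:430];b=cv2.imread('pics/top0.png')[100:290,180:450]
cv2.imwrite('pics/sc.png',cv2.resize(a,(800,600),interpolation=2))
cv2.imwrite('pics/tc.png',cv2.resize(b,(800,563),interpolation=2))
E
```

```text
(no output)
```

View pics/sc.png

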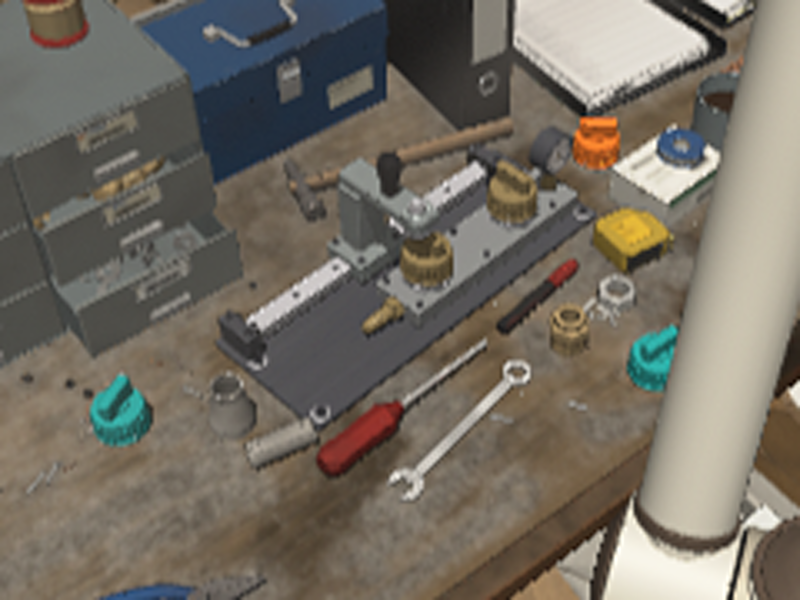

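View pics/tc.png

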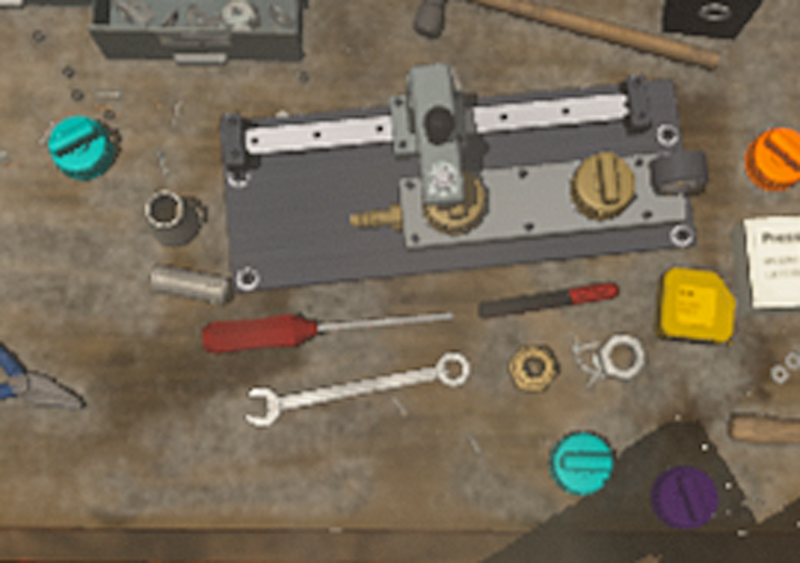

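The stand is viewed with the guarded outlet on the left in the top picture, under the hold-down; the gauge is on the right (-y). Next I'll fit the geometry.

```bash
python3 - <<'E'
from h import *
for n in ['scene','top']:
    f=manip.grab_frame(n); W=cloud(f)
    r=manip.regions_of(f,'stand')[0]; m=r['mask']; P=W[m]; P=P[~np.isnan(P[:,0])]
    base=P[(P[:,2]>4)&(P[:,2]<16)]
    rc=cv2.minAreaRect(base[:,:2].astype(np.float32)); print(n,'plate',rc,np.median(base[:,2]))
    A=W.reshape(-1,3); A=A[~np.isnan(A[:,0])]
    near=(abs(A[:,0]-590)<130)&(abs(A[:,1]+60)<260)
    A=A[near]
    k=A[A[:,2]>185]; print('knob top',len(k),k.mean(0),k.min(0),k.max(0))
    k=A[(A[:,2]>150)]; print('knob all',len(k),k.mean(0),k.min(0),k.max(0))
    c2=A[(np.hypot(A[:,0]-584,A[:,1]+205)<45)&(A[:,2]>76)]
    w=c2[c2[:,2]>100]; print('cap2 wing',len(w),w.mean(0),cv2.minAreaRect(w[:,:2].astype(np.float32)), cv2.fitLine(w[:,:2].astype(np.float32),2,0,.01,.01).ravel())
    print('cap2 all',cv2.minEnclosingCircle(c2[:,:2].astype(np.float32)))
    rail=A[(A[:,2]>38)&(A[:,2]<50)&(A[:,0]>600)]; print('stops/rail', rail.min(0),rail.max(0))
    rail=A[(A[:,2]>20)&(A[:,2]<56)&(A[:,0]>620)]; print('rail',len(rail), cv2.minAreaRect(rail[:,:2].astype(np.float32)))
E
```

```text
scene plate ((603.0330200195312, -76.16795349121094), (172.34768676757812, 449.6553039550781), 6.407670021057129) 8.698568929156732
knob top 33 [607.03331032 -50.56807941 191.2138655 ] [598.99804741 -62.68314579 185.73951655] [620.74375815 -41.29764728 197.73531779]
knob all 89 [598.95674799 -50.61712119 174.87000244] [563.21320556 -63.97054472 150.47398632] [620.74375815 -39.87285125 197.73531779]
cap2 wing 25 [ 587.91803413 -209.56854146  101.94689465] ((583.820068359375, -216.8556671142578), (52.60589599609375, 33.727783203125), 46.6740608215332) [ 9.0407920e-01  4.2736495e-01  5.8791803e+02 -2.0956854e+02]
cap2 all ((587.0975341796875, -215.50550842285156), 33.792057037353516)
stops/rail [ 600.73248671 -268.82789291   38.03157356] [702.39058527 148.12839983  49.33757349]
rail 711 ((668.4640502929688, -44.33775329589844), (483.5088806152344, 99.2707748413086), 89.63075256347656)
top plate ((605.4357299804688, -77.20127868652344), (172.0395050048828, 450.0093688964844), 6.548929214477539) 10.957114261195239
knob top 86 [610.3000361  -53.03866272 193.6015161 ] [599.64985925 -64.30834335 185.05082387] [625.34554648 -41.99164072 200.08858814]
knob all 162 [599.43704446 -54.15985981 176.63448225] [558.12366078 -71.43750945 150.02732847] [666.62907249 -37.64533691 200.08858814]
cap2 wing 83 [ 589.73447229 -209.46127617  104.11379992] ((589.3067016601562, -210.00791931152344), (44.602752685546875, 13.743256568908691), 5.207650184631348) [ 9.9160993e-01  1.2926608e-01  5.8973450e+02 -2.0946127e+02]
cap2 all ((587.45751953125, -215.535888671875), 34.18935012817383)
stops/rail [ 600.25764229 -261.13441972   38.00053608] [717.36815138 151.2257568   49.97898731]
rail 1457 ((663.1416625976562, -44.47578430175781), (482.4654846191406, 97.73001861572266), 87.93898010253906)
```

```bash
cat >> h.py <<'E'
from scipy.spatial.transform import Rotation as Rn
def plan(target,yaw=None,roll=-90,pitch=0):
    s=manip.read_state(); R=Rn.from_euler('xyz',s['tcp_rot'],degrees=True)
    if yaw is None: T=R
    else: T=Rn.from_euler('xyz',[roll,pitch,yaw],degrees=True)
    print('pose',s['t'],s['tool_pos'].round(1),s['tcp_rot'].round(1),'F',s['ft_force'].round(1),'w',s['grip_width'])
    print('turn',(R.inv()*T).as_rotvec().round(4),'shift',R.inv().apply(np.array(target)-s['tool_pos']).round(1))
E
python3 - <<'E'
from h import *
f=manip.grab_frame('top'); W=cloud(f); A=W.reshape(-1,3); A=A[~np.isnan(A[:,0])]
k=A[(A[:,2]>193)&(abs(A[:,0]-610)<30)&(abs(A[:,1]+53)<30)]; print(len(k),cv2.minEnclosingCircle(k[:,:2].astype(np.float32)),k.mean(0))
for x in range(300,900,100):
    print(x,[ (int(B[:,2].max()) if len(B) else -1) for y in range(-700,400,100) for B in [A[(A[:,0]>=x)&(A[:,0]<x+100)&(A[:,1]>=y)&(A[:,1]<y+100)]]])
a=np.radians(6.5);X=np.array([np.cos(a),np.sin(a)]);Y=np.array([-X[1],X[0]])
p=A[np.hypot(A[:,0]-573,A[:,1]+71)<60]
for lo,hi in((128,150),(76,112)):
    q=p[(p[:,2]>lo)&(p[:,2]<hi)]; d=(q[:,:2]-[573,-71]); print(lo,len(q),(d@X).min(),(d@X).max(),(d@Y).min(),(d@Y).max())
plan([611.5,-53,215],96.5)
E
```

```text
50 ((612.18212890625, -53.02723693847656), 11.682823181152344) [611.59527643 -53.0026614  195.75955977]
300 [13, 579, 587, 51, 60, 61, 9, 12, 13, 16, 19]
400 [42, 16, 56, 55, 40, 54, 21, 39, 38, 29, 20]
500 [41, 93, 93, 65, 123, 87, 189, 38, 64, 62, 8]
600 [41, 27, 62, 62, 123, 85, 199, 39, 53, 62, 59]
700 [35, 29, 32, 319, 318, 31, 33, 267, 268, 268, 268]
800 [33, 29, 34, 319, 320, 156, 156, 268, 308, 332, 334]
128 273 -17.911408792003797 57.05111499246897 -4.664131526216014 31.37778998062055
76 174 -26.71095275589604 21.786341497356712 -26.798342046642258 26.468295634160068
pose 1.05 [ 172.  -600.9  222.6] [-90.   0. 106.] F [ 0.1 -0.1 -0.6] w 87.15150776260114
turn [ 0.      0.1654 -0.    ] shift [ 405.7    7.6 -573.3]
```

```bash
python3 - <<'E'
from h import *
f=manip.grab_frame('top'); W=cloud(f); A=W.reshape(-1,3); A=A[~np.isnan(A[:,0])]
B=A[(A[:,2]>225)&(A[:,0]>450)]
for y in range(-400,300,50):
    b=B[(B[:,1]>=y)&(B[:,1]<y+50)]
    if len(b): print(y,b[:,0].min().round(),b[:,2].max().round())
E
```

```text
-400 756.0 320.0
-350 756.0 318.0
-300 761.0 319.0
50 779.0 268.0
100 778.0 311.0
150 777.0 312.0
200 778.0 269.0
250 778.0 332.0
```

Request:
{"op": "send_rows", "data": {
  "deltas": "0 0.06 0 60 -20 -85 -1;0 0.12 0 100 -20 -141 -1;0 0.165 0 140 -20 -198 -1;0 0.165 0 180 -20 -254 -1;0 0.165 0 203 -20 -287 -1"
}}

```text
t: 1.72
tool_pos: [367.8, -356.5, 242.7]
tcp_rot: [-90.1, 0.0, 96.5]
ft_force: [1.0, -0.1, -0.5]
grip_width: 86.9
```

```bash
python3 -c "
from h import *
plan([611.5,-53,225],96.5)"
```

```text
pose 1.725 [ 367.8 -356.5  242.7] [-90.1   0.   96.5] F [ 1.  -0.1 -0.5] w 86.93248338927734
turn [ 0.0009  0.0003 -0.0007] shift [ 273.9   17.7 -276.5]
```

Request:
{"op": "send_rows", "data": {
  "deltas": "0 0 0 0 0 0 -1"
}}

```text
t: 1.85
tool_pos: [369.1, -355.4, 242.7]
tcp_rot: [-90.1, 0.0, 96.9]
ft_force: [0.3, 0.2, 0.8]
grip_width: 86.9
```

```bash
python3 -c "
from h import *
plan([611.5,-53,225],96.5)"
```

```text
pose 1.85 [ 369.1 -355.4  242.7] [-90.1   0.   96.9] F [0.3 0.2 0.8] w 86.91205169913913
turn [ 0.0012  0.0068 -0.0005] shift [ 271.2   18.  -276.9]
```

Request:
{"op": "send_rows", "data": {
  "deltas": "0 0.007 0 43 0 -44 -1;0 0.007 0 86 0 -88 -1;0 0.007 0 129 0 -132 -1;0 0.007 0 172 0 -176 -1;0 0.007 0 215 0 -220 -1"
}}

```text
t: 2.48
tool_pos: [561.8, -119.0, 242.4]
tcp_rot: [-90.0, 0.0, 96.1]
ft_force: [-0.1, -1.0, -0.2]
grip_width: 87.1
```

```bash
python3 -c "
from h import *
plan([611.5,-53,215],96.5)"
```

```text
pose 2.475 [ 561.8 -119.   242.4] [-90.    0.   96.1] F [-0.1 -1.  -0.2] w 87.14521855127585
turn [ 0.0004 -0.0078 -0.0004] shift [ 60.4  27.4 -56.3]
```

Request:
{"op": "send_rows", "data": {
  "deltas": "0 -0.007 0 40 0 -38 -1;0 -0.007 0 60 10 -56 -1;0 -0.007 0 60 27 -56 -1;0 -0.007 0 60 27 -56 -1"
}}

```text
t: 2.98
tool_pos: [608.9, -54.8, 213.1]
tcp_rot: [-89.7, -0.0, 96.5]
ft_force: [0.4, -0.9, -0.8]
grip_width: 87.5
```

```bash
python3 - <<'E'
from h import *
f=manip.grab_frame('scene'); save(f,'s1');g=manip.grab_frame('top'); save(g,'t1')
a=f['img'][120:270,220:420];b=g['img'][80:230,230:430]
c=np.hstack([cv2.resize(x,(400,300)) for x in(a,b)]); cv2.imwrite('pics/c1.png',c[...,::-1])
plan([611.5,-53,161],96.5)
E
```

```text
pose 3.075 [610.  -55.1 215.4] [-90.    0.   96.4] F [-0.5  0.1 -0.1] w 87.04819040133279
turn [-0.0003 -0.0009 -0.0005] shift [ 1.9 54.4 -1.8]
```

View pics/c1.png

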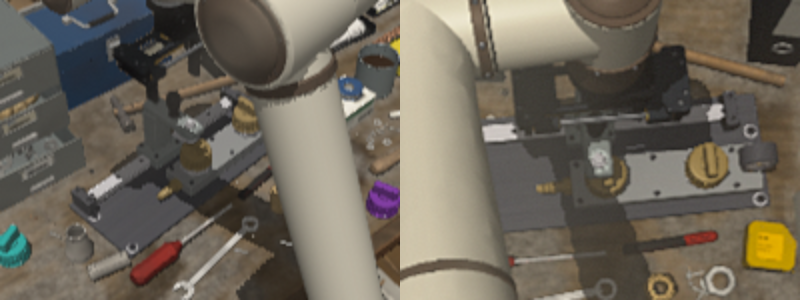

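The gripper sits over the knob, so I'm lowering and closing.

Request:
{"op": "send_rows", "data": {
  "deltas": "0 0 0 2 15 -2 -1;0 0 0 2 30 -2 -1;0 0 0 2 45 -2 -1;0 0 0 2 54 -2 -1;0 0 0 2 54 -2 0"
}}

```text
t: 3.7
tool_pos: [611.5, -51.8, 160.1]
tcp_rot: [-89.9, 0.0, 96.5]
ft_force: [0.4, -0.7, -0.0]
grip_width: 82.7
```

Request:
{"op": "send_rows", "data": {
  "deltas": "0 0 0 0 0 0 1;0 0 0 0 0 0 1;0 0 0 0 0 0 1;0 0 0 0 0 0 1;0 0 0 0 0 0 1"
}}

```text
t: 4.32
tool_pos: [612.0, -51.7, 161.3]
tcp_rot: [-90.0, 0.0, 96.5]
ft_force: [-0.1, -0.3, 0.5]
grip_width: 34.7
```

```bash
python3 - <<'E'
from h import *
plan([596,85,161],96.5)
E
```

```text
pose 4.325 [612.  -51.7 161.3] [-90.    0.   96.5] F [-0.1 -0.3  0.5] w 34.74711286429713
turn [ 0.0002  0.0004 -0.    ] shift [137.6   0.3   0.4]
```

Request:
{"op": "send_rows", "data": {
  "deltas": "0 0 0 0 0 0 1;0 0 0 0 0 0 1;0 0 0 0 0 0 1"
}}

```text
t: 4.7
tool_pos: [612.0, -52.0, 161.3]
tcp_rot: [-90.0, 0.0, 96.5]
ft_force: [1.0, -1.2, 0.9]
grip_width: 24.2
```

Request:
{"op": "send_rows", "data": {
  "deltas": "0 0 0 10 0 0 1;0 0 0 30 0 0 1;0 0 0 55 0 0 1;0 0 0 80 0 0 1;0 0 0 100 0 0 1"
}}

```text
t: 5.32
tool_pos: [600.3, 49.3, 161.3]
tcp_rot: [-90.0, 0.0, 96.6]
ft_force: [1.3, -3.4, -0.9]
grip_width: 24.2
```

```bash
python3 - <<'E'
from h import *
plan([596,85,161],96.5)
E
```

```text
pose 5.325 [600.3  49.3 161.3] [-90.    0.   96.6] F [ 1.3 -3.4 -0.9] w 24.212744697831404
turn [-0.      0.0013 -0.    ] shift [35.9  0.3  0.2]
```

Request:
{"op": "send_rows", "data": {
  "deltas": "0 0 0 15 0 0 1;0 0 0 28 0 0 1;0 0 0 33 0 0 1"
}}

```text
t: 5.7
tool_pos: [596.6, 81.0, 161.3]
tcp_rot: [-90.0, 0.0, 96.6]
ft_force: [3.0, -11.2, -0.6]
grip_width: 24.1
```

Request:
{"op": "send_rows", "data": {
  "deltas": "0 0 0 2 0 0 1;0 0 0 3 0 0 1"
}}

```text
t: 5.95
tool_pos: [596.6, 81.0, 161.2]
tcp_rot: [-89.9, 0.2, 96.5]
ft_force: [3.9, -10.6, -0.5]
grip_width: 24.1
```

Request:
{"op": "send_rows", "data": {
  "deltas": "0 0 0 2 0 0 1;0 0 0 2 0 0 1"
}}

```text
t: 6.2
tool_pos: [596.6, 81.0, 161.3]
tcp_rot: [-89.9, 0.3, 96.4]
ft_force: [5.1, -15.2, -0.3]
grip_width: 24.2
```

Request:
{"op": "send_rows", "data": {
  "deltas": "0 0 0 -4 0 0 1;0 0 0 -4 0 0 -1;0 0 0 -4 0 0 -1;0 0 0 -4 0 0 -1;0 0 0 -4 0 0 -1"
}}

```text
t: 6.82
tool_pos: [596.7, 81.8, 161.1]
tcp_rot: [-90.0, -0.0, 96.5]
ft_force: [0.8, -0.9, 0.9]
grip_width: 56.3
```

Request:
{"op": "send_rows", "data": {
  "deltas": "0 0 0 0 0 0 -1;0 0 0 0 0 0 -1;0 0 0 0 -25 0 -1;0 0 0 0 -50 0 -1;0 0 0 0 -65 0 -1"
}}

```text
t: 7.45
tool_pos: [597.1, 81.5, 227.6]
tcp_rot: [-90.1, -0.0, 96.5]
ft_force: [-0.8, -0.1, -0.8]
grip_width: 86.4
```

```bash
python3 - <<'E'
from h import *
plan([573,-71,150],96.5)
E
```

```text
pose 7.45 [597.1  81.5 227.6] [-90.1  -0.   96.5] F [-0.8 -0.1 -0.8] w 86.43875263914319
turn [0.0017 0.0004 0.0004] shift [-148.8   77.5   41.4]
```

```bash
python3 - <<'E'
from h import *
f=manip.grab_frame('scene'); save(f,'s2');g=manip.grab_frame('top'); save(g,'t2')
a=f['img'][120:270,220:420];b=g['img'][80:230,230:430]
c=np.hstack([cv2.resize(x,(400,300)) for x in(a,b)]); cv2.imwrite('pics/c2.png',c[...,::-1])
A=np.radians(6.5);X=np.array([np.cos(A),np.sin(A)]);Y=np.array([-X[1],X[0]])
for n,h in(('s',f),('t',g)):
    W=cloud(h).reshape(-1,3);W=W[~np.isnan(W[:,0])]
    for c0 in ((573,-71),(589,-210)):
        q=W[(np.hypot(W[:,0]-c0[0],W[:,1]-c0[1])<40)&(W[:,2]>76)&(W[:,2]<112)]; w=q[q[:,2]>99]
        print(n,c0,len(q),len(w))
        if len(w)>5: print(cv2.minAreaRect(w[:,:2].astype(np.float32)),w.mean(0),w[:,2].max())
        if len(q)>5:print(cv2.minEnclosingCircle(q[:,:2].astype(np.float32)))
    q=W[(abs(W[:,2]-137)<14)&(np.hypot(W[:,0]-575,W[:,1]-80)<60)]-[573,-71,0]
    if len(q): print('arm Y',(q[:,:2]@Y).min(),(q[:,:2]@Y).max())
E
```

```text
s (573, -71) 131 31
((572.717529296875, -70.17176055908203), (44.32949447631836, 13.12732982635498), 6.875184059143066) [572.42899992 -70.06122873 102.20613836] 107.82244995026697
((572.6929931640625, -70.93526458740234), 27.639970779418945)
s (589, -210) 0 0
arm Y 132.925011204657 170.81905801611487
t (573, -71) 320 86
((573.2853393554688, -71.0597915649414), (45.37085723876953, 13.769279479980469), 6.112518310546875) [573.13205952 -70.92850801 104.19202598] 108.93461329670527
((572.9195556640625, -70.52754211425781), 27.989248275756836)
t (589, -210) 315 90
((596.2280883789062, -216.10467529296875), (40.12377166748047, 49.78239440917969), 43.07216262817383) [ 589.11314049 -209.74850508  104.35569034] 109.22883372873811
((588.6243896484375, -215.394775390625), 34.49391555786133)
arm Y 131.7169625834947 167.6694300346458
```

View pics/c2.png

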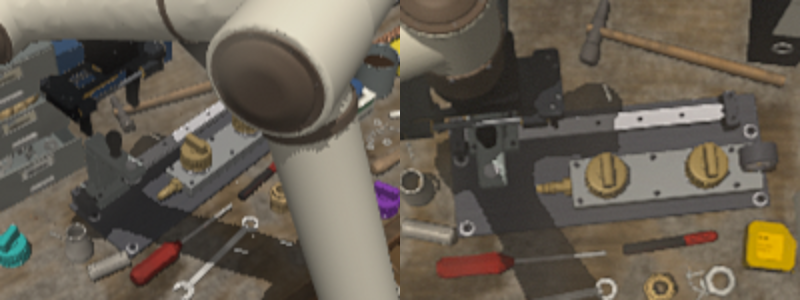

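The hold-down is at its stop (arm centre Y≈150). The cap wing is at (573,-71), yaw 6.5°. Moving over it now.

Request:
{"op": "send_rows", "data": {
  "deltas": "0 0 0 -37 0 10 -1;0 0 0 -75 0 20 -1;0 0 0 -112 15 31 -1;0 0 0 -149 40 41 -1;0 0 0 -149 77 41 -1"
}}

```text
t: 8.18
tool_pos: [572.4, -73.5, 148.3]
tcp_rot: [-90.0, -0.0, 96.3]
ft_force: [0.0, 1.1, -0.2]
grip_width: 87.2
```

```bash
python3 - <<'E'
from h import *
plan([573,-70.8,84],96.5)
E
```

```text
pose 8.175 [572.4 -73.5 148.3] [-90.   -0.   96.3] F [ 0.   1.1 -0.2] w 87.19480416761421
turn [ 0.0007 -0.0031  0.0001] shift [ 2.6 64.3 -0.9]
```

Request:
{"op": "send_rows", "data": {
  "deltas": "0 -0.003 0 3 15 -1 -1;0 -0.003 0 3 35 -1 -1;0 -0.003 0 3 50 -1 -1;0 -0.003 0 3 58 -1 -1;0 -0.003 0 3 62 -1 -1"
}}

```text
t: 8.8
tool_pos: [573.8, -67.9, 87.1]
tcp_rot: [-90.0, 0.0, 96.7]
ft_force: [0.0, -0.9, 0.1]
grip_width: 87.4
```

```bash
python3 - <<'E'
from h import *
plan([573,-70.8,84],96.5)
f=manip.grab_frame('scene'); save(f,'s3');g=manip.grab_frame('top'); save(g,'t3')
a=f['img'][140:215,270:370];b=g['img'][110:185,290:390]
c=np.hstack([cv2.resize(x,(400,300)) for x in(a,b)]); cv2.imwrite('pics/c3.png',c[...,::-1])
E
```

```text
pose 8.8 [573.8 -67.9  87.1] [-90.    0.   96.7] F [ 0.  -0.9  0.1] w 87.35211885638692
turn [ 0.0002  0.0039 -0.0001] shift [-2.7  3.1  1.1]
```

View pics/c3.png

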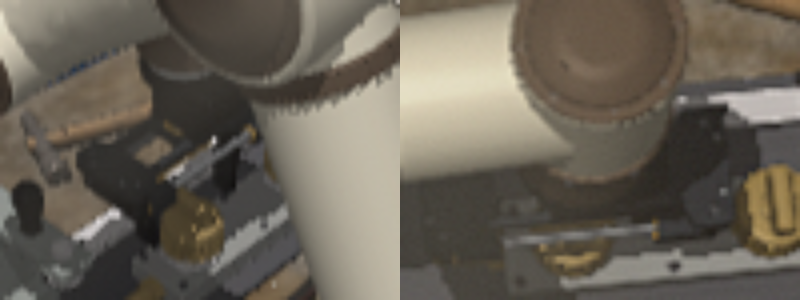

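Request:
{"op": "send_rows", "data": {
  "deltas": "0 0.004 0 -2.7 3 1 -1;0 0.004 0 -2.7 3 1 -1"
}}

```text
t: 9.15
tool_pos: [572.9, -71.2, 84.4]
tcp_rot: [-90.0, -0.0, 96.4]
ft_force: [-0.1, -0.1, -0.7]
grip_width: 86.7
```

```bash
python3 - <<'E'
from h import *
plan([573,-70.8,84],96.5)
E
```

```text
pose 9.15 [572.9 -71.2  84.4] [-90.   -0.   96.4] F [-0.1 -0.1 -0.7] w 86.7239852977191
turn [ 0.0003 -0.0011  0.    ] shift [ 0.4  0.4 -0.2]
```

Request:
{"op": "send_rows", "data": {
  "deltas": "0 0 0 0 0 0 1;0 0 0 0 0 0 1;0 0 0 0 0 0 1;0 0 0 0 0 0 1;0 0 0 0 0 0 1"
}}

```text
t: 9.78
tool_pos: [572.9, -71.0, 84.2]
tcp_rot: [-90.0, 0.0, 96.5]
ft_force: [0.0, 0.2, 0.2]
grip_width: 45.1
```

Request:
{"op": "send_rows", "data": {
  "deltas": "0 0 0 0 0 0 1;0 0 0 0 0 0 1;0 0 0 0 0 0 1;0 0 0 0 0 0 1;0 0 0 0 0 0 1"
}}

```text
t: 10.4
tool_pos: [573.0, -71.8, 84.4]
tcp_rot: [-90.0, 0.1, 96.5]
ft_force: [0.2, -5.7, 0.6]
grip_width: 13.5
```

```bash
python3 - <<'E'
from h import *
plan([573,-70.8,84],96.5);print(manip.read_state()['moment'])
E
```

```text
pose 10.4 [573.  -71.8  84.4] [-90.    0.1  96.5] F [ 0.2 -5.7  0.6] w 13.484208360041345
turn [-0.0001 -0.0006 -0.001 ] shift [ 1.   0.4 -0.2]
[-1.78738231e+00 -7.28276076e-02  4.32608482e-04]
```

Gripped. I'm trying anticlockwise first, about 9°.

Request:
{"op": "send_rows", "data": {
  "deltas": "0 0 0 -0.8 0 0 1;0 -0.05 0 -0.8 0 0 1;0 -0.1 0 -0.8 -0.3 0 1;0 -0.15 0 -0.8 -0.5 0 1;0 -0.15 0 -0.8 -0.5 0 1"
}}

```text
t: 11.02
tool_pos: [573.1, -71.6, 84.7]
tcp_rot: [-90.0, -0.0, 105.0]
ft_force: [-0.5, -2.1, 1.7]
grip_width: 13.8
```

```bash
python3 - <<'E'
from h import *
plan([573,-70.8,84],96.5);print(manip.read_state()['moment'])
E
```

```text
pose 11.025 [573.1 -71.6  84.7] [-90.  -0. 105.] F [-0.5 -2.1  1.7] w 13.803009150049114
turn [0.0004 0.1486 0.0003] shift [ 0.8  0.7 -0.1]
[-0.80550541 -0.05147915 -0.01787649]
```

Request:
{"op": "send_rows", "data": {
  "deltas": "0 -0.05 0 0 -0.3 0 1;0 -0.1 0 0 -0.6 0 1;0 -0.1 0 0 -0.6 0 1"
}}

```text
t: 11.4
tool_pos: [573.0, -72.0, 85.4]
tcp_rot: [-90.0, 0.0, 110.7]
ft_force: [-0.5, -4.0, 1.6]
grip_width: 13.9
```

```bash
python3 - <<'E'
from h import *
plan([573,-70.8,84],96.5);print(manip.read_state()['moment'])
E
```

```text
pose 11.4 [573.  -72.   85.4] [-90.    0.  110.7] F [-0.5 -4.   1.6] w 13.878170215960788
turn [-0.000e+00  2.481e-01 -2.000e-04] shift [ 1.1  1.4 -0.4]
[-1.18165327 -0.02725737  0.04987122]
```

It turns freely at 14° with no torque, so it is right-hand. Continuing, following the climb.

Request:
{"op": "send_rows", "data": {
  "deltas": "0 -0.09 0 0 -0.6 0 1;0 -0.18 0 0 -1.1 0 1;0 -0.27 0 0 -1.7 0 1;0 -0.36 0 0 -2.3 0 1;0 -0.45 0 0 -2.8 0 1"
}}

```text
t: 12.02
tool_pos: [572.9, -71.7, 88.1]
tcp_rot: [-90.0, -0.0, 136.6]
ft_force: [-0.2, -2.8, 0.8]
grip_width: 13.8
```

```bash
python3 - <<'E'
from h import *
plan([573,-70.8,84],96.5);print(manip.read_state()['moment'])
E
```

```text
pose 12.025 [572.9 -71.7  88.1] [-90.   -0.  136.6] F [-0.2 -2.8  0.8] w 13.848822712293304
turn [1.000e-04 7.004e-01 2.000e-04] shift [ 0.6  4.1 -0.7]
[-1.06793552  0.01526199 -0.12300323]
```

Another 25°, to a total of 65°.

Request:
{"op": "send_rows", "data": {
  "deltas": "0 -0.09 0 0 -0.6 0 1;0 -0.18 0 0 -1.1 0 1;0 -0.27 0 0 -1.7 0 1;0 -0.36 0 0 -2.3 0 1;0 -0.43 0 0 -2.7 0 1"
}}

```text
t: 12.65
tool_pos: [572.6, -71.8, 90.3]
tcp_rot: [-90.0, -0.1, 161.2]
ft_force: [-0.1, -3.2, -1.1]
grip_width: 13.8
```

```bash
python3 - <<'E'
from h import *
plan([573,-70.8,84],96.5);print(manip.read_state()['moment'])
f=manip.grab_frame('scene'); save(f,'s4');g=manip.grab_frame('top'); save(g,'t4')
a=f['img'][140:215,270:370];b=g['img'][110:185,290:390]
c=np.hstack([cv2.resize(x,(400,300)) for x in(a,b)]); cv2.imwrite('pics/c4.png',c[...,::-1])
E
```

```text
pose 12.65 [572.6 -71.8  90.3] [-9.000e+01 -1.000e-01  1.612e+02] F [-0.1 -3.2 -1.1] w 13.755102197004057
turn [-7.0000e-04  1.1297e+00  9.0000e-04] shift [-0.1  6.3 -1.1]
[-1.07756961 -0.05141044 -0.07689379]
```

View pics/c4.png

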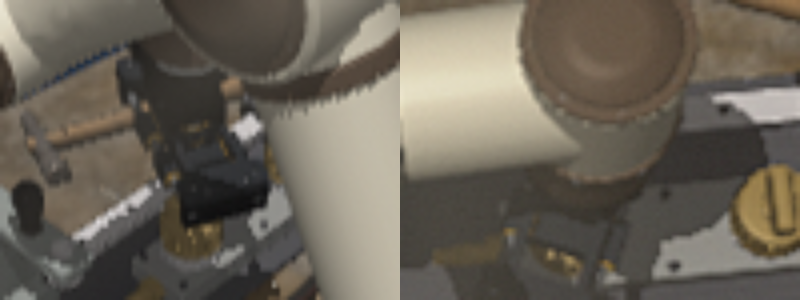

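Request:
{"op": "send_rows", "data": {
  "deltas": "0 0 0 0 -2 0 1;0 0 0 0 -4 0 1;0 0 0 0 -7 0 1"
}}

```text
t: 13.12
tool_pos: [572.5, -71.7, 97.3]
tcp_rot: [-90.0, -0.1, 161.2]
ft_force: [0.6, -2.3, -5.4]
grip_width: 13.9
```

```bash
python3 - <<'E'
from h import *
plan([573,-70.8,84],161.5);print(manip.read_state()['moment'])
E
```

```text
pose 13.125 [572.5 -71.7  97.3] [-9.000e+01 -1.000e-01  1.612e+02] F [ 0.6 -2.3 -5.4] w 13.888029034195798
turn [-0.0004 -0.0058  0.0015] shift [-0.2 13.3 -1. ]
[-0.96526512 -0.19019656 -0.02214938]
```

Request:
{"op": "send_rows", "data": {
  "deltas": "0 0 0 0 -8 0 1;0 0 0 0 -18 0 1;0 0 0 0 -30 0 1;0 0 0 0 -42 0 1;0 0 0 0 -50 0 1"
}}

```text
t: 13.75
tool_pos: [573.3, -71.6, 149.2]
tcp_rot: [-90.0, 0.1, 161.2]
ft_force: [0.3, 0.0, -4.2]
grip_width: 13.8
```

Request:
{"op": "send_rows", "data": {
  "deltas": "0 0 0 0 -12 0 1;0 0 0 0 -26 0 1;0 0 0 0 -42 0 1;0 0 0 0 -56 0 1;0 0 0 0 -63 0 1"
}}

```text
t: 14.38
tool_pos: [573.5, -71.7, 212.2]
tcp_rot: [-90.0, 0.1, 161.2]
ft_force: [0.2, -0.7, -3.9]
grip_width: 13.6
```

Request:
{"op": "send_rows", "data": {
  "deltas": "0 0 0 0 0 0 1;0 0 0 0 0 0 1;0 0 0 0 0 0 1;0 0 0 0 0 0 1"
}}

```text
t: 14.88
tool_pos: [572.8, -71.8, 210.4]
tcp_rot: [-90.0, -0.0, 161.2]
ft_force: [-0.2, -0.5, -4.4]
grip_width: 13.7
```

```bash
python3 - <<'E'
from h import *
plan([573,-70.8,210],161.5);print(manip.read_state()['moment'])
f=manip.grab_frame('scene'); save(f,'s5');g=manip.grab_frame('top'); save(g,'t5')
a=f['img'][110:260,220:420];b=g['img'][80:230,230:430]
c=np.hstack([cv2.resize(x,(400,300),interpolation=2) for x in(a,b)]); cv2.imwrite('pics/c5.png',c[...,::-1])
A=np.radians(6.5);X=np.array([np.cos(A),np.sin(A)]);Y=np.array([-X[1],X[0]])
for n,h in(('s',f),('t',g)):
    for t in ('cap',):
        W=cloud(h)
        for r in manip.regions_of(h,t): 
            q=W[r['mask']]; print(n,t,round(r['conf'],2),r['extent'],np.nanmedian(q,0).round(),np.nanmin(q,0).round(),np.nanmax(q,0).round())
    W=W.reshape(-1,3);W=W[~np.isnan(W[:,0])]
    q=W[(W[:,2]>125)&(W[:,2]<150)&(np.hypot(W[:,0]-575,W[:,1]-80)<45)]-[573,-71,0]
    if len(q): print('arm Y',(q[:,:2]@Y).min(),(q[:,:2]@Y).max())
E
```

```text
pose 14.875 [572.8 -71.8 210.4] [-90.   -0.  161.2] F [-0.2 -0.5 -4.4] w 13.678270841505723
turn [-0.0004 -0.0051  0.0008] shift [ 0.2  0.4 -1. ]
[ 0.02613133  0.06816432 -0.00379124]
s cap 0.73 [309.0, 164.2, 325.8, 178.7] [559. -52. 200.] [542. -82. 174.] [591. -40. 229.]
s cap 0.71 [409.8, 213.6, 419.5, 229.3] [ 288. -285.   32.] [  66. -314.   -2.] [314. 103. 512.]
s cap 0.64 [217.2, 234.5, 232.2, 252.2] [621. 290.  30.] [601. 252.  -3.] [688. 315.  59.]
s cap 0.52 [334.2, 169.2, 350.3, 191.8] [ 576. -202.   77.] [ 559. -235.   36.] [ 608. -180.  108.]
arm Y 131.89263979458528 169.87034527225774
t cap 0.67 [370.1, 154.3, 393.1, 173.6] [ 584. -205.   81.] [ 561. -236.   49.] [ 616. -181.  109.]
t cap 0.61 [397.5, 257.5, 422.7, 277.0] [ 306. -283.   33.] [ 279. -316.   -3.] [ 334. -260.   62.]
t cap 0.6 [366.8, 250.0, 385.7, 268.0] [ 334. -190.   33.] [ 308. -222.    1.] [ 359. -166.   62.]
t cap 0.43 [325.2, 159.9, 338.2, 168.4] [550. -60. 201.] [534. -77. 177.] [566. -43. 286.]
arm Y 131.68373387817178 140.10754940728054
```

View pics/c5.png

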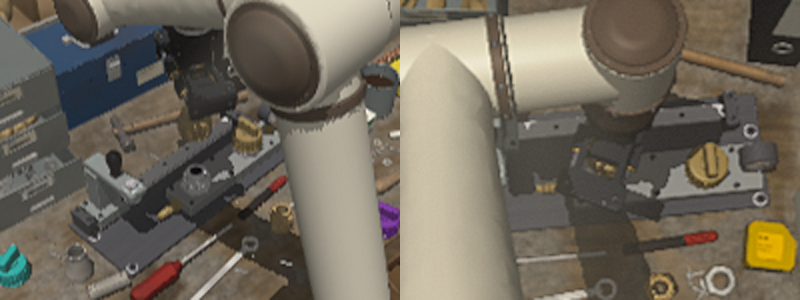

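The cap hangs level in the gripper, rim at z≈174 (100 mm above the neck). The bare neck shows, the hold-down is at its stop and the other cap is still in place. Handing in.

```bash
python3 -c "
from h import *
print(manip.job_done())"
```

```text
the job is handed in; nothing more can be done
None
```

The job is handed in: the hold-down is at its far stop and the cap is off, still held in the gripper above its outlet. No verdict was reported.

- **Hold-down:** I slid it along the rail until it stopped moving and the push rose to about 15 N. Its arm measured about 150 mm along from the outlet after release, and the same at the end.
- **Cap thread:** I turned the cap anticlockwise first and it went freely, with almost no torque, so this outlet is right-hand. I did not try the other way. I turned it about 65°, followed its climb, and lifted it straight off with no snag.
- **Final position:** The rim is at about z = 174 mm, about 100 mm above the neck. The tool is level to within 0.1° and within about 1 mm of the outlet's axis. The cap's weight reads about 4 N and the fingers are 13.7 mm apart on the wing. The whole run took about 15 s.
- **Rest of the bench:** The other cap measured the same position as at the start. The bystanders I could see in the last pictures look unmoved, but I did not measure them again, and the arm hid part of the bench from the top camera.

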